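# Hang the basket on the signal post

### The arm

A 7-joint arm with a two-finger parallel gripper is mounted at the origin on the work surface. World frame = base frame: x ahead of the robot, y to its left, z up, the work surface at z = 0. Lengths are in mm, angles in rad, forces in N, time in s.
With the tool pointing down it reaches from about 350 to 900 mm from the base axis. Payload 7.2 kg.
Tool frame: the origin (TCP) lies midway between the tips of the shut fingers; the grasp point (between the pads) lies 19 mm behind it; y points along the fingers, z is the direction in which the jaws open and shut, and the axes are right-handed (so a half turn about y gives the same grasp; the last joint's range is limited). The gripper opens to 88 mm and grips with 3 to 60 N. Pads are 20 mm wide; open, the fingers measure 115 mm over their backs; the gripper's body (75 mm by 178 mm) begins 61 mm behind the grasp point.
Start: joints at [-1.261, 0.411, -0.013, 1.596, 0.006, 1.134, -0.082], TCP at [230.557, 580.924, 222.653] pointing down, gripper open.
Joint ranges: [-2.95, 2.95], [-0.29, 1.99], [-1.47, 1.44], [0.14, 2.54], [-1.03, 4.17], [0.13, 1.85], [-2.86, 2.86]. Speed limits (rad/s): [2.39, 2.39, 3.01, 3.01, 3.14, 3.14, 3.14].

### API

Orientations are given as a rotation vector (axis times angle).
In Python, from cell import ctrl, eyes, ticket gives the robot as it stands.
- The arm moves only by the tool move_arm, never from a script. Its arguments are lists of equal length, an entry for each row: "grip": the opening in per cent of the stroke, from 0 (shut) to 100 (fully open); "linear": the shift along the world's x, y, z in mm, a list of three; "twist": the turn about the world's z in rad. In form: {"grip": [grip, ...], "linear": [[x, y, z], ...], "twist": [twist, ...]}. A call has 1 to 8 rows; each row is the pose to reach, as a shift and turn from the pose commanded when the call began; what a row does not reach only later rows make up. A row lasts 1/12 s, in which the tool goes at most 41.7 mm and 7.16 degrees, less where a joint would pass 70% of its speed; a pose out of reach is approached as far as the arm can. A call with a gripper value outside its range is refused whole. The fingers move at their own pace and stop on an object; the grip force is fixed at half the most. Time passes only in rows, so rows that repeat a pose let the fingers close. It gives the time, the measured TCP pose, the force and the opening at its end, in the units of the state.
- ctrl.read_state(): the state, without advancing time (a new reading comes with each control period).
- eyes.get_image(name): name is "scene" or "top"; returns a dict with "pixels" (384x512x3 uint8, red, green, blue), "z_map" (384x512 float32, mm along the optical axis (not along the pixel's ray), 0 where there is no reading), "fx", "fy", "cx", "cy" (pixels), "k1" (the pictures are not rectified: a ray, as slopes to the right and down, at radius r is drawn at 1 + k1 r^2 times it, then the intrinsics apply), "T" (4x4, takes a point from camera to world coordinates). Camera axes: x right, y down, z forward; pixel columns grow to the right and rows downward; lengths in mm; the calibration is good to about 2 mm. A picture is of the moment at which its call begins.
- ticket.job_done(): hands the job in, once; it reports no verdict.
The state is a dict: "time": time; "joint_positions": joint angles; "joint_velocities": joint speeds; "effort": joint torques, N m; "tcp_pos": TCP position; "tool_rot": TCP orientation; "contact_force": force on the tool from outside, world axes, zero at the start; "torque": the same for the moment, N m; "width": finger opening in mm.
Only numpy, scipy, OpenCV 4.12 (cv2) and the standard library are available. Lean on these libraries where they do the work, as an engineer would, in place of code of your own. Each camera call takes 0.05 s, during which the arm holds its last target.

### The job

Hang the small blue basket by its white handle on the hook of the wooden signal post's rocking arm, so that the arm ends up raised to about level and the basket hangs from the hook, clear of the shelf and no longer swinging much. One way is to push the basket along the shelf until the lowered hook reaches in under its handle, then press down the red pad at the arm's other end. Do not tip the basket over, and leave the fire truck, the black car and the steel clip where they are.

Things in the scene. Friction and masses are not known exactly. Their poses are not given: they have to be found in the camera images.
- post: Fixed wooden signal post: 80 x 80 x 14 mm green foot, 32 mm square post, its fork 193 mm high. Origin under the centre of the foot, z up. The arm rocks in the fork about a level axis (the post's x) 172 mm above the shelf; the hook end of the arm lies towards the post's +y, the press pad towards its -y.
- signal_arm (a joint): Angle of the rocking arm (rad): 0 = hook end fully lowered (0.5 rad below level), 0.5 = level, 0.55 = upper stop. Grows as the red pad is pressed down. It stays where it is left: stiff hinge of about 0.4 N m, so the pad needs about 4 to 6 N.
- hook_seat (a point): Where the middle of the handle bar rests when hung: on the dark steel hook rod (10 mm thick), 158 mm from the pivot, just inside the upturned end, which rises 20 mm. Arm fully lowered: seat about 104 mm above the shelf and 143 mm out from the post axis, tip of the upturned end 112 mm up and at most 166 mm out. The handle must be nearer the post than that end to be caught.
- press_pad (a point): Centre of the top of the red round press pad (60 mm across, 8 mm thick), 120 mm from the pivot. About 237 mm above the shelf with the hook fully lowered, 174 mm at the upper stop; it travels down in an arc about the pivot.
- basket: Loose blue open basket, 80 wide (x) x 140 long (y) x 50 mm high, 4 mm walls, about 0.1 kg. Origin: centre of its underside, z up. A rigid white arched handle spans its width at mid-length: 66 mm wide inside, inner top 135 mm above the underside. Starts beyond the hook, length roughly along the arm (within 0.25 rad), handle 45 to 100 mm past the hook tip, up to 30 mm to a side.
- basket_handle (a point): Middle of the top of the handle bar (bar 8 mm thick), 139 mm above the basket's underside, over its centre.
- truck: Bystander: loose red plastic fire ladder truck, 190 x 60 x 86 mm, origin under its centre, length along its x. Leave it alone.
- suv: Bystander: loose black die-cast car, 120 x 54 x 47 mm, origin under its centre, length along its x. Leave it alone.
- clip: Bystander: loose steel spring clip, 70 x 30 x 24 mm, origin under its centre. Leave it alone.
There are look-alikes about, which are no part of the job. Of the things that look like the basket, the largest one is meant.

How it is judged:
By the outcome, as a careful person would: the job done as asked, in the order asked, and still so for the second after the job is handed in, with the robot touching nothing.
It also fails if it takes over 56 s, if anything falls off the work surface, if the arm or the gripper's body presses on something with over 40 N, if the wrist force passes 120 N, or if a joint passes its speed limit or range.

## Working session

There is one attempt and no reset: what is moved stays moved. The work goes in short steps, Python scripts to look and compute and a tool call to move; the robot and the scene stay as the last step left them, time stands still between calls to the robot, and variables do not carry over. Pictures are saved under pics/ and viewed, and the job is handed in when it is done.

Besides the shell and the picture viewer there is one more tool, called after "Request:" as a command line: name --pt "numbers of a row" for each row, then --argument value for the rest. move_arm: Moves the arm, as the interface text tells. Its arguments: {"type":"object","properties":{"grip":{"type":"array"},"linear":{"type":"array"},"twist":{"type":"array"}},"required":["grip","linear","twist"]}

```bash
mkdir -p pics; cat > h.py <<'E'
import numpy as np, cv2
from cell import ctrl, eyes, ticket
def snap(name,fn):
    im=eyes.get_image(name); cv2.imwrite('pics/'+fn,im['pixels'][:,:,::-1]); np.savez('pics/'+fn+'.npz',**im); return im
def ray(im,u,v):
    K=np.array([[im['fx'],0,im['cx']],[0,im['fy'],im['cy']],[0,0,1]],float)
    xd,yd=(u-im['cx'])/im['fx'],(v-im['cy'])/im['fy']
    x,y=xd,yd
    for _ in range(20):
        s=1+im['k1']*(x*x+y*y); x,y=xd/s,yd/s
    return np.array([x,y,np.ones_like(x)])
def plane(im,u,v,z):
    T=np.array(im['T']); d=T[:3,:3]@ray(im,float(u),float(v)); o=T[:3,3]; return o+d*(z-o[2])/d[2]
def cloud(im):
    v,u=np.mgrid[0:384,0:512].astype(float); r=ray(im,u,v); p=r*im['z_map'][None]
    T=np.array(im['T']); return np.einsum('ij,jvu->vui',T[:3,:3],p)+T[:3,3]
E
python3 - <<'E'
from h import *
a=snap('scene','s0.png');b=snap('top','t0.png')
for i in(a,b):print(i['fx'],i['k1'],np.round(i['T'],3).tolist())
print(ctrl.read_state())
E
```

```text
350.81318558625753 -0.002549016417068937 [[0.202, 0.789, -0.58, 1089.074], [0.979, -0.155, 0.131, -171.915], [0.013, -0.594, -0.804, 896.289], [0.0, 0.0, 0.0, 1.0]]
468.5436219933461 -0.06285020985145891 [[0.074, -0.971, 0.226, 245.096], [-0.997, -0.071, 0.02, -82.7], [-0.004, -0.227, -0.974, 1473.212], [0.0, 0.0, 0.0, 1.0]]
{'time': 0.1, 'joint_positions': array([-1.26119656,  0.41182496, -0.01272148,  1.59693375,  0.00561299,
        1.13430938, -0.08220986]), 'joint_velocities': array([ 0.00024808, -0.00138582,  0.00084731, -0.00117647,  0.00172542,
        0.00021118, -0.00303014]), 'effort': array([ 2.09955389e-03, -5.89092815e+01,  6.43204506e-01, -2.91711366e+01,
       -5.39176015e-02,  1.45449891e-02,  4.14688895e-05]), 'tcp_pos': array([230.41648885, 580.49415702, 221.90087686]), 'tool_rot': array([-1.5518347 ,  0.29656782, -0.29631204]), 'contact_force': array([ 0.00709588, -0.04993145, -0.06726114]), 'torque': array([-0.04494138,  0.03164117, -0.02475748]), 'width': 87.64827305535856}
```

View pics/s0.png

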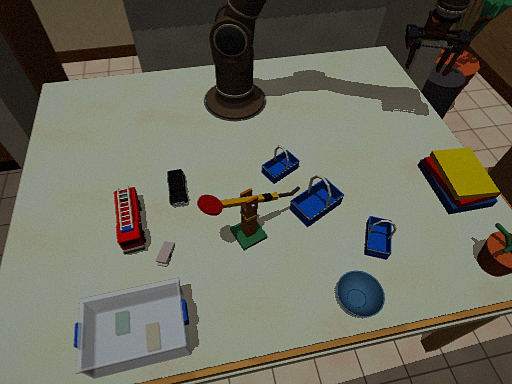

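View pics/t0.png

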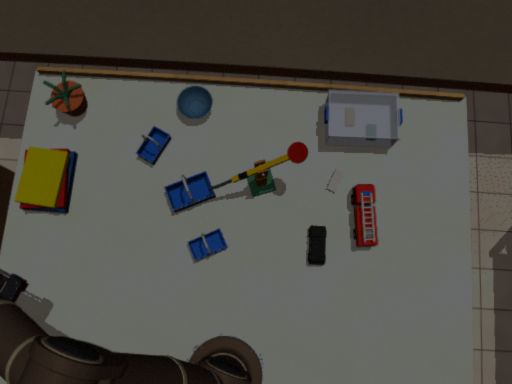

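The largest basket is at scene (317,202) and top (190,192). The hook points at it from the post at scene (249,220) and top (261,178). The red pad is at scene (210,205) and top (298,152). Next I'll measure them.

```bash
cat > m.py <<'E'
from h import *
def seg(im,kind):
    h=cv2.cvtColor(im['pixels'],cv2.COLOR_RGB2HSV); 
    lo,hi={'blue':((105,120,40),(130,255,255)),'red':((0,180,80),(6,255,255)),'green':((55,80,20),(90,255,255)),'yel':((15,150,100),(32,255,255))}[kind]
    m=cv2.inRange(h,lo,hi)
    if kind=='red': m|=cv2.inRange(h,(174,180,80),(180,255,255))
    return m
def meas(im,tag):
    C=cloud(im)
    for k in('blue','red','green','yel'):
        n,l,s,c=cv2.connectedComponentsWithStats(seg(im,k))
        for i in range(1,n):
            if s[i,4]<60: continue
            P=C[l==i]; P=P[(P[:,2]>-20)&(P[:,2]<400)]
            if len(P)<20: continue
            print(tag,k,s[i,4],np.round(c[i]),np.round(np.percentile(P,50,0)),'z5-95',np.round(np.percentile(P[:,2],[5,95])),end=' ')
            top=P[P[:,2]>np.percentile(P[:,2],95)-12]
            r=cv2.minAreaRect(top[:,:2].astype(np.float32)); print('rect',np.round(r[0]),np.round(r[1]),round(r[2],1))
E
python3 - <<'E'
from m import *
for n,f in(('scene','s0.png'),('top','t0.png')):
    im=dict(np.load(f'pics/{f}.npz')); meas(im,n)
    c=im['pixels'][130:260,180:400] if n=='scene' else im['pixels'][120:250,140:330]
    cv2.imwrite(f'pics/z_{n}0.png',cv2.resize(c[:,:,::-1],None,fx=3.6,fy=3.6,interpolation=cv2.INTER_CUBIC))
E
```

```text
scene blue 80 [291. 159.] [361. 126.  27.] z5-95 [ 1. 40.] rect [376. 125.] [37. 77.] 77.5
scene blue 225 [277. 167.] [372.  76.   3.] z5-95 [-1. 39.] rect [395.  59.] [62. 53.] 27.7
scene blue 86 [446. 196.] [607. 549.  30.] z5-95 [27. 33.] rect [589. 548.] [123.  13.] 4.0
scene blue 125 [334. 193.] [529. 216.  41.] z5-95 [ 2. 51.] rect [535. 211.] [ 49. 100.] 76.1
scene blue 582 [313. 202.] [533. 151.   4.] z5-95 [ 1. 50.] rect [560. 121.] [80. 70.] 25.6
scene blue 106 [299. 214.] [574.  92.  22.] z5-95 [ 5. 34.] rect [575.  92.] [76.  3.] 25.8
scene blue 79 [373. 221.] [640. 296.  35.] z5-95 [ 4. 39.] rect [648. 289.] [33. 74.] 23.0
scene blue 482 [379. 238.] [690. 300.   3.] z5-95 [ 0. 38.] rect [718. 277.] [61. 50.] 64.8
scene blue 105 [376. 254.] [739. 267.  16.] z5-95 [ 2. 28.] rect [740. 267.] [59.  4.] 65.2
scene blue 88 [184. 310.] [ 815. -257.   97.] z5-95 [84. 99.] rect [ 813. -258.] [49.  7.] 2.0
scene blue 68 [ 76. 334.] [ 821. -492.   97.] z5-95 [94. 99.] rect [ 820. -491.] [47.  8.] 1.0
scene red 92 [434. 166.] [498. 553.  54.] z5-95 [51. 57.] rect [517. 552.] [ 19. 1
[... 1350 characters left out ...]
2.   3.] z5-95 [-3. 39.] rect [367. 108.] [62. 48.] 29.3
top red 85 [ 61. 195.] [494. 552.  53.] z5-95 [46. 57.] rect [507. 553.] [89. 16.] 0.1
top red 171 [364. 191.] [ 578. -382.   77.] z5-95 [72. 82.] rect [ 567. -389.] [51. 55.] 4.2
top red 166 [362. 231.] [ 442. -379.   61.] z5-95 [56. 66.] rect [ 470. -399.] [115.  56.] 5.9
top green 229 [61. 90.] [825. 582. 124.] z5-95 [ 96. 135.] rect [813. 583.] [118. 111.] 52.0
top green 323 [261. 185.] [581. -70.  13.] z5-95 [ 8. 18.] rect [592. -65.] [72. 82.] 19.8
top yel 2123 [ 40. 176.] [549. 621.  73.] z5-95 [68. 78.] rect [552. 622.] [132. 177.] 85.6
top yel 163 [268. 164.] [605. -86. 190.] z5-95 [163. 214.] rect [ 618. -119.] [13. 39.] 21.3
```

```bash
sleep 0.1
cat > b.py <<'E'
from m import *
from scipy.spatial.transform import Rotation as R
def basket(im,zlo=40,zhi=58,ctr=(543,153),rad=110):
    C=cloud(im); m=seg(im,'blue')>0
    P=C[m&(C[...,2]>zlo)&(C[...,2]<zhi)&(np.hypot(C[...,0]-ctr[0],C[...,1]-ctr[1])<rad)]
    return cv2.minAreaRect(P[:,:2].astype(np.float32)),len(P)
def handle(im,zlo=125,zhi=152,ctr=(543,153),rad=70):
    C=cloud(im); h=cv2.cvtColor(im['pixels'],cv2.COLOR_RGB2HSV)
    m=(h[...,1]<90)&(h[...,2]>70)&(C[...,2]>zlo)&(C[...,2]<zhi)&(np.hypot(C[...,0]-ctr[0],C[...,1]-ctr[1])<rad)
    P=C[m]; return P, np.argwhere(m)
if __name__=='__main__':
    for n,f in(('scene','s0.png'),('top','t0.png')):
        im=dict(np.load(f'pics/{f}.npz')); print(n,basket(im))
        P,px=handle(im); print(len(P)); 
        if len(P)>2: print(np.round(P.mean(0),1),np.round(P.max(0)),np.round(P.min(0)),cv2.minAreaRect(P[:,:2].astype(np.float32)),px.mean(0))
    print(np.round(R.from_rotvec(ctrl.read_state()['tool_rot']).as_matrix(),3))
E
python3 b.py
```

```text
scene (((543.54150390625, 154.38290405273438), (80.43092346191406, 143.69644165039062), 25.856637954711914), 172)
42
[547.6 154.4 136. ] [568. 166. 144.] [519. 142. 125.] ((543.5045776367188, 153.87478637695312), (54.79668045043945, 6.984597206115723), 23.017688751220703) [179.92857143 323.14285714]
top (((542.7552490234375, 153.37637329101562), (82.62920379638672, 138.10430908203125), 26.325471878051758), 167)
37
[543.  153.  136.9] [568. 164. 145.] [525. 142. 125.] ((545.4564208984375, 154.3922576904297), (48.04280471801758, 6.655503749847412), 25.859769821166992) [183.54054054 184.75675676]
[[ 0.929 -0.     0.369]
 [-0.369 -0.001  0.929]
 [ 0.    -1.    -0.001]]
```

View pics/z_scene0.png

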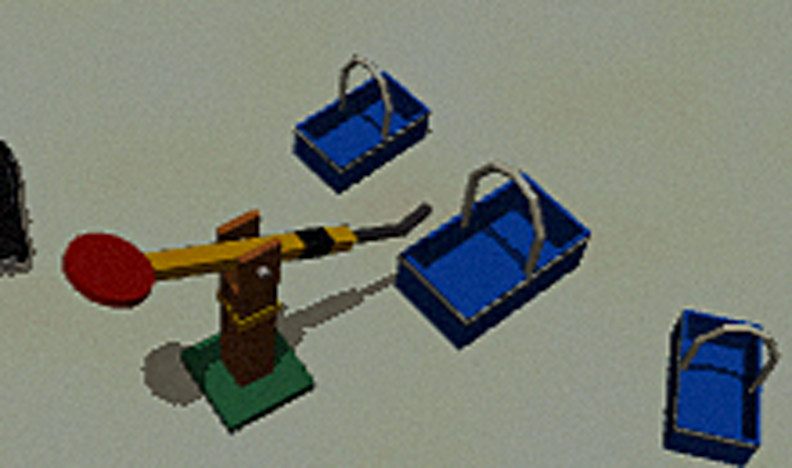

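View pics/z_top0.png

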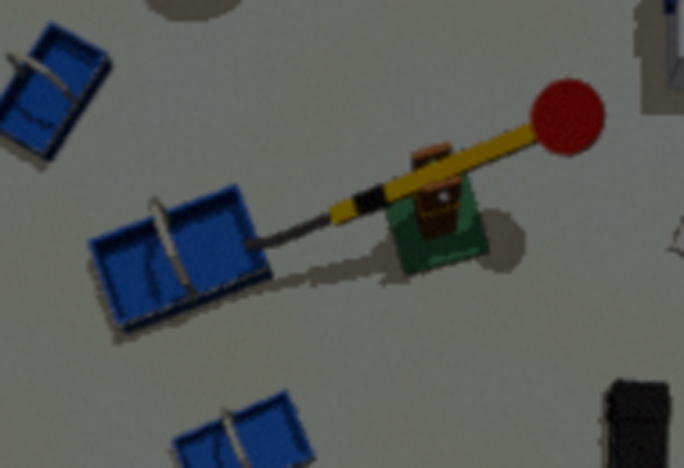

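Basket centre is (543.5, 154), yaw 26°, with the post axis at about 20.5°. I'll grip the handle bar gently from above, slide the basket under the hook, and then press the pad.

Request:
move_arm --grip '[60, 60, 60, 60, 60, 60, 60, 60]' --pt "24 -32 10" --pt "48 -64 20" --pt "72 -96 20" --pt "96 -130 20" --pt "120 -163 20" --pt "144 -196 20" --pt "168 -229 20" --pt "192 -262 20" --twist '[0.1, 0.2, 0.3, 0.4, 0.5, 0.6, 0.7, 0.83]'

```text
time: 0.77
tcp_pos: [421.4, 319.6, 242.5]
tool_rot: [-1.544, -0.344, 0.344]
contact_force: [-0.0, -0.8, 0.2]
width: 53.0
```

Request:
move_arm --grip '[60, 60, 60, 60, 60, 60, 60, 60]' --pt "24 -33 0" --pt "48 -65 0" --pt "72 -98 0" --pt "96 -130 0" --pt "113 -155 0" --pt "121 -165 0" --pt "121 -165 0" --pt "121 -165 0" --twist '[0, 0, 0, 0, 0, 0, 0, 0]'

```text
time: 1.43
tcp_pos: [540.9, 157.6, 242.2]
tool_rot: [-1.543, -0.34, 0.341]
contact_force: [-0.4, 0.4, -0.1]
width: 52.6
```

```bash
python3 - <<'E'
from b import *
s=ctrl.read_state();print(s['time'],s['tcp_pos'],s['contact_force'],s['width'])
r=R.from_rotvec(s['tool_rot']).as_matrix();print(np.degrees(np.arctan2(r[1,2],r[0,2])))
for n in('scene','top'):
    im=snap(n,n+'1.png'); print(n,basket(im))
    x=130,260,180,400
    c=im['pixels'][100:270,180:400] if n=='scene' else im['pixels'][120:280,120:330]
    cv2.imwrite(f'pics/z_{n}1.png',cv2.resize(c[:,:,::-1],None,fx=3.2,fy=3.2))
E
```

```text
1.4333 [540.89119017 157.63220386 242.22145116] [-0.35156316  0.42870161 -0.07998984] 52.574438743518186
114.87800110332171
scene (((543.25048828125, 155.07888793945312), (80.68170166015625, 143.6775665283203), 25.871337890625), 185)
top (((550.5363159179688, 137.33578491210938), (81.22905731201172, 102.29694366455078), 26.072385787963867), 98)
```

Request:
move_arm --grip '[60, 60, 60, 60]' --pt "0 0 -30" --pt "0 0 -60" --pt "0 0 -60" --pt "0 0 -60" --twist '[0.02, 0.02, 0.02, 0.02]'

```text
time: 1.87
tcp_pos: [539.6, 158.6, 181.9]
tool_rot: [-1.541, -0.356, 0.361]
contact_force: [-0.2, 0.2, 0.2]
width: 52.3
```

```bash
python3 - <<'E'
from b import *
s=ctrl.read_state();print(s['time'],s['tcp_pos'],s['contact_force'],s['width'])
r=R.from_rotvec(s['tool_rot']).as_matrix();print(np.degrees(np.arctan2(r[1,2],r[0,2])))
for n in('scene',):
    im=snap(n,n+'2.png'); print(n,basket(im))
    c=im['pixels'][100:270,180:400]
    cv2.imwrite(f'pics/z_{n}2.png',cv2.resize(c[:,:,::-1],None,fx=3.2,fy=3.2))
E
```

```text
1.8667 [539.64708426 158.57585042 181.91383637] [-0.18865636  0.2365161   0.19138608] 52.33571622010153
116.20981403390556
scene (((543.5816040039062, 154.0107421875), (80.80418395996094, 142.2862548828125), 25.844263076782227), 181)
```

View pics/z_scene2.png

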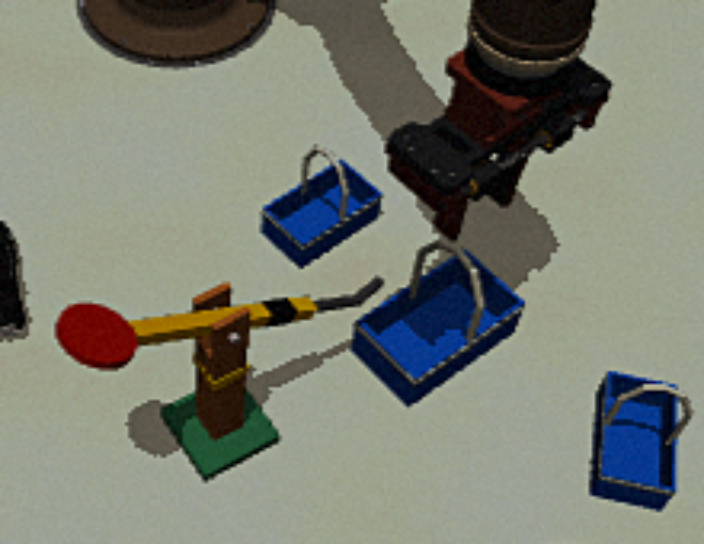

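The crop shows the open jaws above the handle (crop pixel ~450,240) and straddling the bar along the basket's length. I'll correct by (+4, -4.5) and descend.

Request:
move_arm --grip '[60, 60, 60, 60, 60]' --pt "4 -4 -10" --pt "4 -4 -25" --pt "4 -4 -40" --pt "4 -4 -51" --pt "4 -4 -51" --twist '[0, 0, 0, 0, 0]'

```text
time: 2.33
tcp_pos: [544.7, 152.9, 130.2]
tool_rot: [-1.541, -0.355, 0.358]
contact_force: [-0.4, -0.6, 0.5]
width: 52.6
```

```bash
python3 - <<'E'
from b import *
s=ctrl.read_state();print(s['time'],s['tcp_pos'],s['contact_force'],s['width'])
for n in('scene',):
    im=snap(n,n+'3.png'); print(n,basket(im))
    c=im['pixels'][100:270,180:400]
    cv2.imwrite(f'pics/z_{n}3.png',cv2.resize(c[:,:,::-1],None,fx=3.2,fy=3.2))
E
```

```text
2.3333 [544.70869866 152.92622092 130.2296335 ] [-0.36871581 -0.61063153  0.45879005] 52.613756246338305
scene (((544.0567016601562, 154.44061279296875), (81.48692321777344, 142.15560913085938), 25.62285804748535), 171)
```

View pics/z_scene3.png

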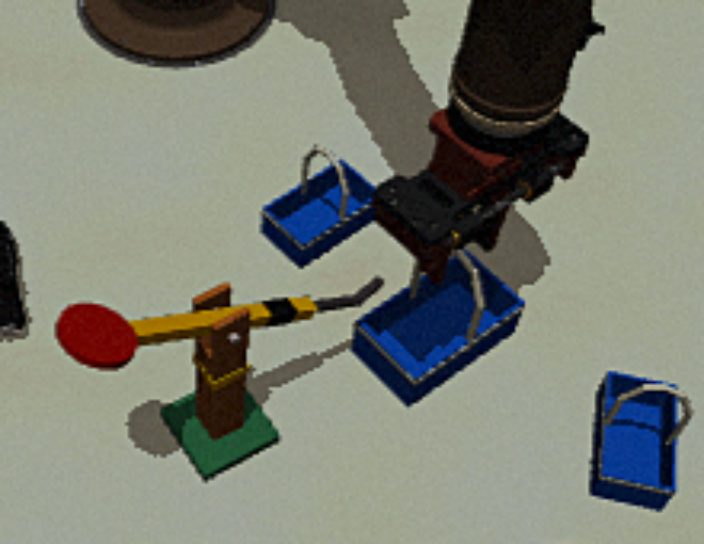

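The fingers straddle the handle bar at crop (440,265) and nothing has moved. Closing now.

Request:
move_arm --grip '[40, 25, 12, 0, 0, 0, 0, 0]' --pt "0 0 0" --pt "0 0 0" --pt "0 0 0" --pt "0 0 0" --pt "0 0 0" --pt "0 0 0" --pt "0 0 0" --pt "0 0 0" --twist '[0, 0, 0, 0, 0, 0, 0, 0]'

```text
time: 3.05
tcp_pos: [545.3, 153.2, 131.7]
tool_rot: [-1.541, -0.357, 0.357]
contact_force: [0.5, 0.8, -0.7]
width: 7.2
```

Request:
move_arm --grip '[0, 0, 0, 0, 0]' --pt "0 0 1" --pt "0 0 2" --pt "0 0 4" --pt "0 0 6" --pt "0 0 6" --twist '[0, 0, 0, 0, 0]'

```text
time: 3.47
tcp_pos: [545.6, 153.3, 138.1]
tool_rot: [-1.541, -0.357, 0.356]
contact_force: [-0.3, -1.1, -0.6]
width: 7.2
```

```bash
python3 - <<'E'
from b import *
s=ctrl.read_state();print(s['time'],s['tcp_pos'],s['contact_force'],s['torque'],s['width'])
for n in('scene','top'):
    im=snap(n,n+'4.png'); print(n,basket(im))
    # foot & arm refit
    C=cloud(im); m=(seg(im,'green')>0)&(np.hypot(C[...,0]-598,C[...,1]+66)<70)
    r=cv2.minAreaRect(C[m][:,:2].astype(np.float32)); print('foot',r)
    h=cv2.cvtColor(im['pixels'],cv2.COLOR_RGB2HSV)
    near=(np.hypot(C[...,0]-560,C[...,1]-35)<75)&(C[...,2]>95)&(C[...,2]<150)&(C[...,1]<115)
    P=C[near&(h[...,2]<110)&(seg(im,'blue')==0)&(seg(im,'yel')==0)]
    d=np.array([-np.sin(np.radians(20.5)),np.cos(np.radians(20.5))]); e=np.array([d[1],-d[0]])
    Q=P[:,:2]-np.array([598,-66]); 
    for q in sorted(zip(Q@d,Q@e,P[:,2]))[::6]: print(np.round(q,1))
    c=im['pixels'][100:270,180:400] if n=='scene' else im['pixels'][120:280,120:330]
    cv2.imwrite(f'pics/z_{n}4.png',cv2.resize(c[:,:,::-1],None,fx=3.2,fy=3.2))
E
```

```text
3.4667 [545.58982667 153.2804868  138.13116861] [-0.27561166 -1.08040118 -0.5925714 ] [0.0655878  0.05232837 0.01663124] 7.226546570007243
scene (((544.598876953125, 153.84347534179688), (81.47911071777344, 142.28016662597656), 26.003597259521484), 173)
foot ((598.73779296875, -66.26832580566406), (79.27195739746094, 78.37354278564453), 19.770946502685547)
[ 36.6   7.3 148.3]
[ 48.7   8.1 144.7]
[ 53.4   6.6 134.7]
[ 58.7  -2.4 147.3]
[ 60.7  -0.7 147.9]
[ 62.9   7.  132.6]
[ 64.9   8.3 137.3]
[ 67.7  -6.2 145.2]
[ 7.030e+01 -1.000e-01  1.415e+02]
[ 78.2   8.2 131.8]
[ 84.    9.5 129. ]
[ 96.1   3.2 117.2]
[104.4   0.2 121.5]
[110.    2.7 115.6]
[113.7   1.3 120.7]
[120.5  -2.  111.9]
[127.5   3.1 108. ]
[133.9   4.3 104.8]
[139.8   1.4 101.9]
[144.1  -0.6 106. ]
[148.7   1.9 110.3]
[153.2   1.2 106.3]
[156.8  -0.  111.7]
[160.7  -0.8 112.8]
top (((537.8128662109375, 105.23137664794922), (48.68865203857422, 103.62974548339844), 61.176536560058594), 38)
foot ((591.5760498046875, -65.69281005859375), (70.8591079711914, 82.46841430664062), 21.048158645629883)
[ 37.4  -7.4 142.4]
[ 52.9  -8.  137.9]
[ 58.5  -6.5 138.5]
[ 61.9   2.4 144.6]
[ 64.8   2.4 147.6]
[ 67.9  -7.7 141.6]
[ 71.4  -8.5 136.7]
[ 86.9  -7.1 124.2]
[9.390e+01 1.000e-01 1.285e+02]
[ 99.5   2.3 126.7]
[104.8  -4.6 122.3]
[109.7   0.3 121. ]
[115.4   3.  116.8]
[120.8  -2.7 107.5]
[125.7   2.  107.3]
[131.1  -5.2 103.8]
[136.   -0.9 105.4]
[141.9   1.7 101.5]
[147.5   2.4 105.5]
[153.2   3.1 109.3]
[159.5   0.2 116.1]
```

View pics/z_scene4.png

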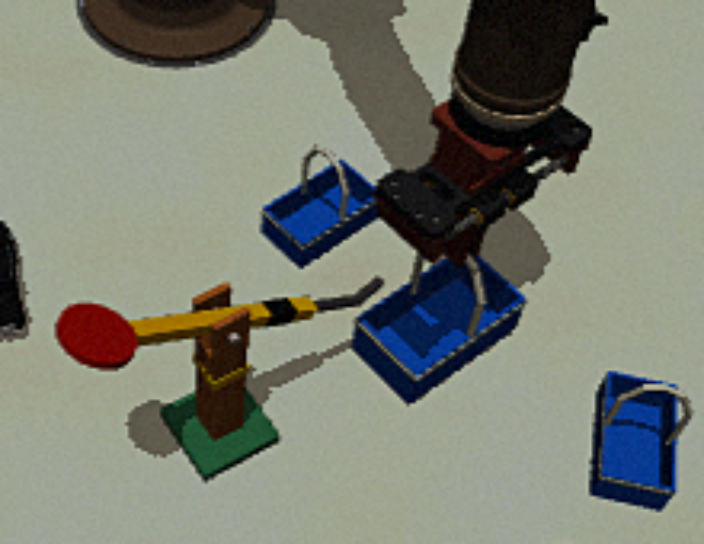

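View pics/z_top4.png

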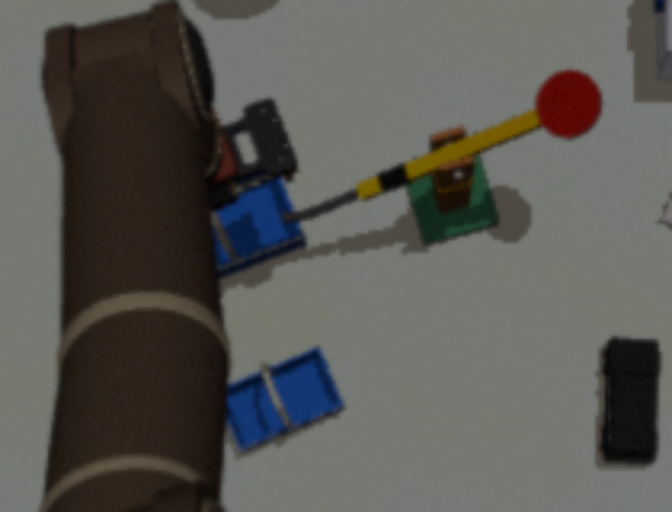

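The basket is gripped (opening 7.2 mm). The arm line fits the model: hook lateral ≈ 0, seat ~140 mm out, tip ~163 mm out. First I'll move sideways and align, then slide in.

Request:
move_arm --grip '[0, 0, 0, 0, 0, 0, 0, 0]' --pt "-5 -2 0" --pt "-10 -4 0" --pt "-15 -6 0" --pt "-20 -8 0" --pt "-24 -9 0" --pt "-24 -9 0" --pt "-24 -9 0" --pt "-24 -9 0" --twist '[-0.02, -0.04, -0.06, -0.08, -0.095, -0.095, -0.095, -0.095]'

```text
time: 4.23
tcp_pos: [521.5, 144.4, 137.8]
tool_rot: [-1.552, -0.283, 0.282]
contact_force: [-0.9, -0.8, -1.4]
width: 7.1
```

Request:
move_arm --grip '[0, 0, 0, 0, 0, 0, 0, 0]' --pt "2 -5 0" --pt "4 -10 0" --pt "6 -16 0" --pt "8 -22 0" --pt "10 -28 0" --pt "12 -34 0" --pt "15 -40 0" --pt "15 -40 0" --twist '[0, 0, 0, 0, 0, 0, 0, 0]'

```text
time: 4.9
tcp_pos: [537.0, 102.3, 137.7]
tool_rot: [-1.553, -0.281, 0.281]
contact_force: [0.6, -0.1, -0.4]
width: 7.2
```

```bash
cat > st.py <<'E'
from b import *
import sys
k=sys.argv[1]; ctr=(float(sys.argv[2]),float(sys.argv[3]))
s=ctrl.read_state();print(s['time'],np.round(s['tcp_pos'],1),np.round(s['contact_force'],2),round(s['width'],1))
r=R.from_rotvec(s['tool_rot']).as_matrix();print(np.degrees(np.arctan2(r[1,2],r[0,2])))
d=np.array([-np.sin(np.radians(20.5)),np.cos(np.radians(20.5))]); e=np.array([d[1],-d[0]])
q=s['tcp_pos'][:2]-[598,-66]; print('out',q@d,'side',q@e)
for n in('scene','top'):
    im=snap(n,n+k+'.png'); print(n,basket(im,ctr=ctr))
    c=im['pixels'][100:270,180:400] if n=='scene' else im['pixels'][120:280,120:330]
    cv2.imwrite(f'pics/z_{n}{k}.png',cv2.resize(c[:,:,::-1],None,fx=3.2,fy=3.2))
E
python3 st.py 5 536 106
```

```text
4.9 [537.  102.3 137.7] [ 0.64 -0.05 -0.35] 7.2
110.50852971803315
out 179.0027519640182 side 1.854604121326889
scene (((535.7286376953125, 103.47445678710938), (80.65771484375, 142.32907104492188), 19.396345138549805), 160)
top (((518.9006958007812, 54.34247970581055), (40.321746826171875, 87.42704772949219), 50.02211380004883), 41)
```

View pics/z_scene5.png

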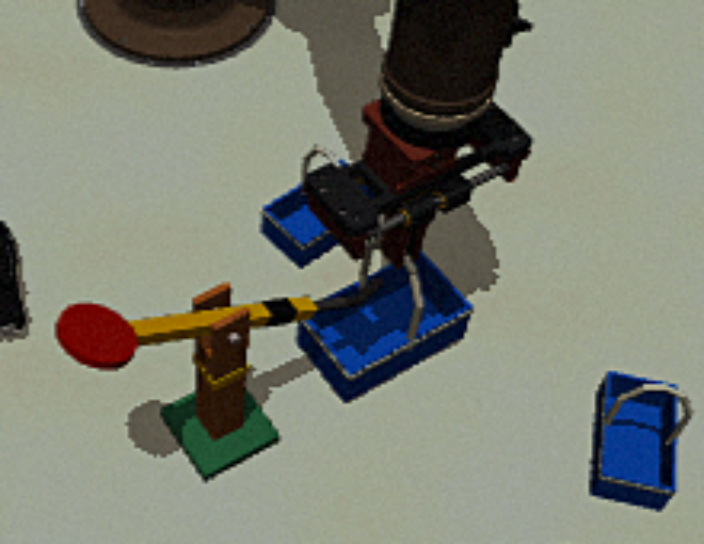

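The hook tip at crop (372,285) is about to go under the handle, centred. I'll go on 37 mm.

Request:
move_arm --grip '[0, 0, 0, 0, 0, 0, 0, 0]' --pt "2 -5 0" --pt "4 -11 0" --pt "6 -17 0" --pt "8 -23 0" --pt "10 -30 0" --pt "11 -35 0" --pt "11 -35 0" --pt "11 -35 0" --twist '[0, 0, 0, 0, 0, 0, 0, 0]'

```text
time: 5.67
tcp_pos: [547.4, 68.8, 137.6]
tool_rot: [-1.552, -0.282, 0.282]
contact_force: [-0.8, 0.0, -0.6]
width: 7.6
```

```bash
python3 st.py 6 548 68
```

```text
5.6667 [547.4  68.8 137.6] [-0.8   0.04 -0.57] 7.6
110.57256940919287
out 143.95353166295317 side -0.23743977089988877
scene (((545.8478393554688, 69.87478637695312), (81.10520935058594, 140.58518981933594), 19.949634552001953), 167)
top (((534.9389038085938, 14.887369155883789), (38.099571228027344, 80.48064422607422), 56.90555191040039), 42)
```

View pics/z_scene6.png

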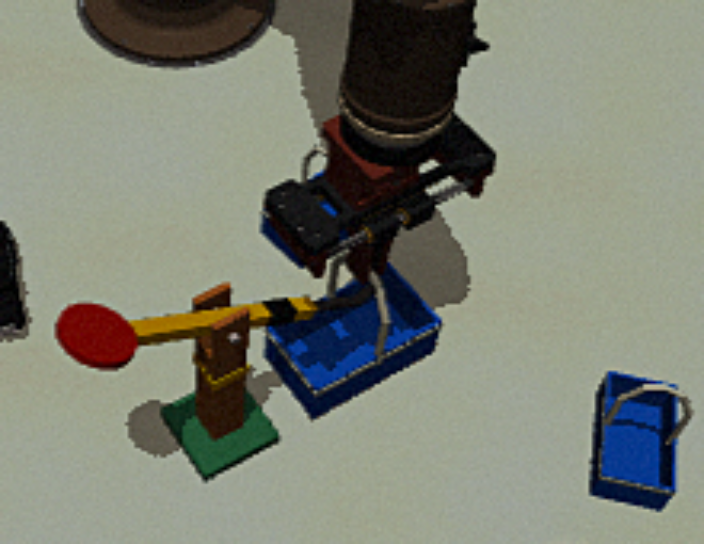

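The hook tip shows through the handle at crop (370,285), and the bar is 144 mm out, inside the upturned end. I'll lower, release and rise.

Request:
move_arm --grip '[0, 0, 0, 0, 10, 20, 30, 40]' --pt "0 -1 -2" --pt "0 -1 -4" --pt "0 -1 -6" --pt "0 -1 -6" --pt "0 -1 -6" --pt "0 -1 -6" --pt "0 -1 -6" --pt "0 -1 -6" --twist '[0, 0, 0, 0, 0, 0, 0, 0]'

```text
time: 6.43
tcp_pos: [547.4, 68.1, 131.7]
tool_rot: [-1.552, -0.282, 0.282]
contact_force: [0.0, 1.3, 0.6]
width: 25.1
```

Request:
move_arm --grip '[40, 40, 40, 40, 40, 40, 40, 40]' --pt "0 0 0" --pt "0 0 0" --pt "0 0 10" --pt "0 0 25" --pt "0 0 50" --pt "0 0 80" --pt "0 0 115" --pt "0 0 150" --twist '[0, 0, 0, 0, 0, 0, 0, 0]'

```text
time: 7.1
tcp_pos: [546.8, 68.0, 283.8]
tool_rot: [-1.552, -0.282, 0.283]
contact_force: [0.6, -0.2, -0.1]
width: 34.9
```

```bash
python3 st.py 7 548 68
```

```text
7.1 [546.8  68.  283.8] [ 0.64 -0.16 -0.13] 34.9
110.61604433765264
out 143.42674193081777 side -0.9969798415379711
scene (((545.9994506835938, 69.7806167602539), (81.47137451171875, 141.27542114257812), 20.72322654724121), 166)
top (((558.1365966796875, 32.89661407470703), (80.62129974365234, 63.35629653930664), 19.995691299438477), 78)
```

View pics/z_scene7.png

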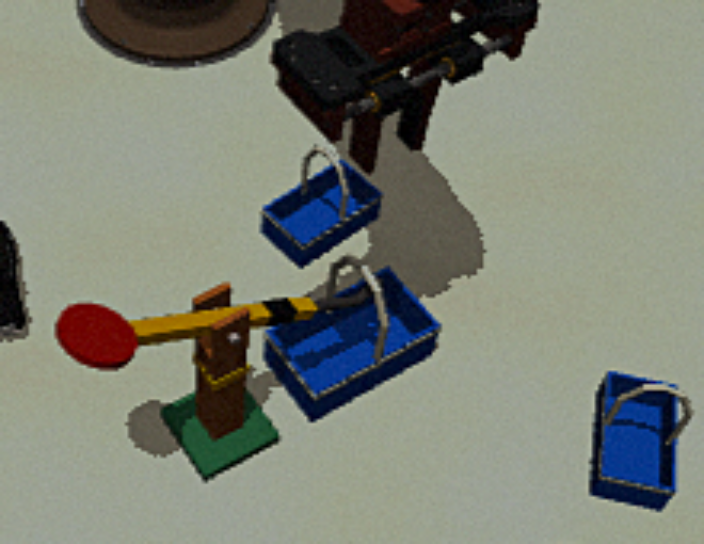

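The handle is over the hook and the basket stands upright and free. Next, move to above the pad with the fingers shut.

Request:
move_arm --grip '[20, 0, 0, 0, 0, 0, 0, 0]' --pt "12 -33 0" --pt "24 -66 0" --pt "37 -99 0" --pt "50 -132 0" --pt "62 -165 0" --pt "75 -200 0" --pt "87 -231 0" --pt "87 -231 0" --twist '[0, 0, 0, 0, 0, 0, 0, 0]'

```text
time: 7.87
tcp_pos: [634.2, -171.1, 281.2]
tool_rot: [-1.557, -0.275, 0.277]
contact_force: [-1.1, -0.4, 0.2]
width: 0.5
```

Request:
move_arm --grip '[0, 0, 0, 0]' --pt "0 0 -15" --pt "0 0 -30" --pt "0 0 -30" --pt "0 0 -30" --twist '[0, 0, 0, 0]'

```text
time: 8.2
tcp_pos: [633.8, -162.4, 251.1]
tool_rot: [-1.552, -0.281, 0.284]
contact_force: [0.7, -0.4, 0.8]
width: 0.2
```

```bash
python3 st.py 8 548 68
```

```text
8.2 [ 633.8 -162.4  251.1] [ 0.68 -0.38  0.82] 0.2
110.63325873726257
out -102.81348517714079 side -0.2641995452158908
scene (((545.8067016601562, 68.76748657226562), (80.21817016601562, 142.0113067626953), 20.865886688232422), 189)
top (((544.8245239257812, 68.44285583496094), (81.48906707763672, 138.3133544921875), 20.880393981933594), 173)
```

View pics/z_scene8.png

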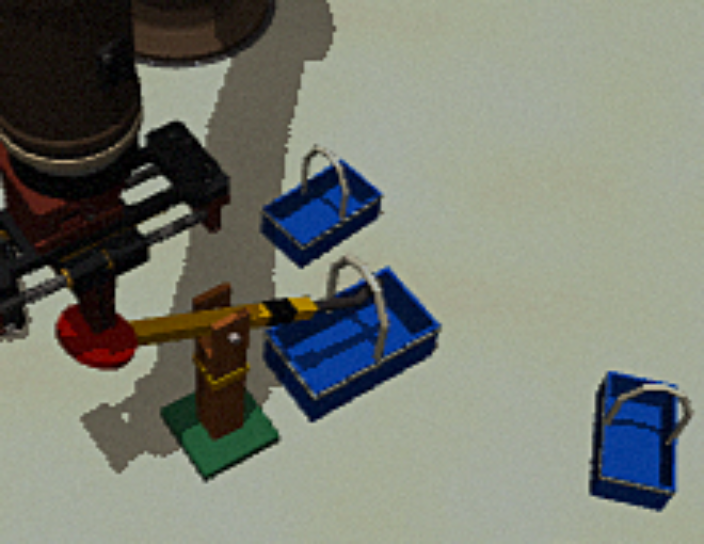

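Request:
move_arm --grip '[0, 0, 0, 0, 0, 0, 0, 0]' --pt "0 0 -2" --pt "0 0 -4" --pt "0 0 -6" --pt "0 0 -8" --pt "0 0 -10" --pt "0 0 -12" --pt "0 0 -14" --pt "0 0 -16" --twist '[0, 0, 0, 0, 0, 0, 0, 0]'

```text
time: 8.97
tcp_pos: [634.6, -163.1, 236.0]
tool_rot: [-1.553, -0.283, 0.282]
contact_force: [-0.8, -0.8, 3.8]
width: 0.5
```

Request:
move_arm --grip '[0, 0, 0, 0, 0, 0, 0, 0]' --pt "0 -1 -2" --pt "1 -2 -4" --pt "1 -3 -6" --pt "1 -4 -8" --pt "2 -5 -10" --pt "2 -6 -12" --pt "3 -7 -14" --pt "3 -7 -16" --twist '[0, 0, 0, 0, 0, 0, 0, 0]'

```text
time: 9.63
tcp_pos: [637.2, -170.2, 219.3]
tool_rot: [-1.553, -0.282, 0.283]
contact_force: [0.2, -1.3, 3.4]
width: 0.7
```

```bash
python3 st.py 9 548 68
```

```text
9.6333 [ 637.2 -170.2  219.3] [ 0.22 -1.28  3.42] 0.7
110.60755642072984
out -111.34608730210886 side 0.17028277840180936
scene (((545.7394409179688, 68.97933959960938), (80.91374969482422, 142.30377197265625), 20.009523391723633), 199)
top (((544.9617919921875, 68.44508361816406), (80.9341049194336, 138.31976318359375), 20.72488021850586), 166)
```

View pics/z_scene9.png

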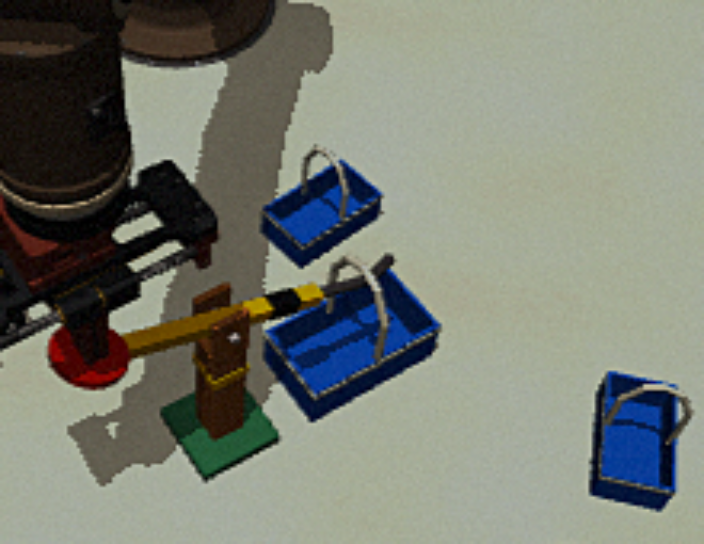

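The arm is rising and the upturned end (crop 390,262) lies beyond the bar, so the handle is captured. Continuing slowly.

Request:
move_arm --grip '[0, 0, 0, 0, 0, 0, 0, 0]' --pt "0 -1 -1" --pt "0 -1 -3" --pt "1 -2 -4" --pt "1 -2 -6" --pt "1 -3 -7" --pt "1 -4 -9" --pt "1 -4 -10" --pt "1 -4 -12" --twist '[0, 0, 0, 0, 0, 0, 0, 0]'

```text
time: 10.4
tcp_pos: [638.7, -173.7, 207.8]
tool_rot: [-1.552, -0.283, 0.282]
contact_force: [0.0, 1.1, 4.7]
width: 0.5
```

Request:
move_arm --grip '[0, 0, 0, 0, 0, 0, 0, 0]' --pt "0 0 -1" --pt "0 -1 -3" --pt "0 -1 -4" --pt "1 -2 -6" --pt "1 -2 -7" --pt "1 -3 -9" --pt "1 -3 -10" --pt "1 -3 -12" --twist '[0, 0, 0, 0, 0, 0, 0, 0]'

```text
time: 11.07
tcp_pos: [639.6, -176.8, 195.7]
tool_rot: [-1.553, -0.283, 0.282]
contact_force: [0.5, 0.8, 3.0]
width: 0.7
```

```bash
python3 st.py 10 548 68
```

```text
11.0667 [ 639.6 -176.8  195.7] [0.49 0.79 2.98] 0.7
110.62922467428312
out -118.37541734870659 side 0.11380607061301139
scene (((552.0441284179688, 75.97891235351562), (80.79197692871094, 141.70428466796875), 21.0137996673584), 324)
top (((530.0741577148438, 73.7647476196289), (66.47972106933594, 149.51304626464844), 2.0875232219696045), 17)
```

View pics/z_scene10.png

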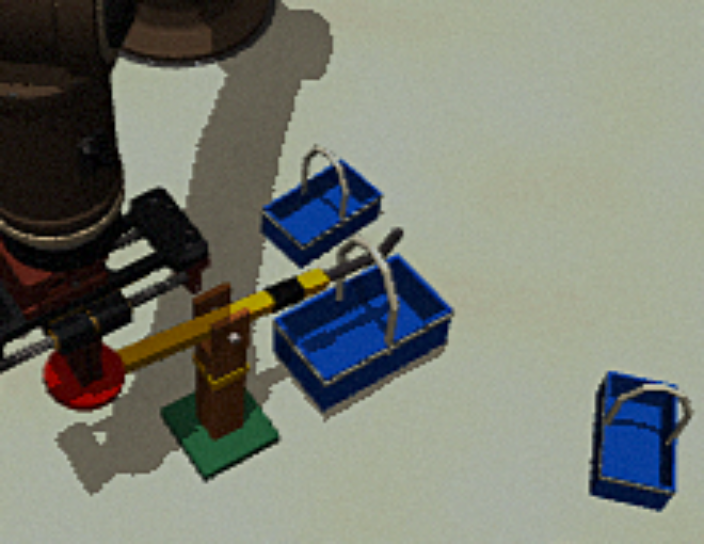

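The basket is lifted and hanging level. Now the last 16 mm, slower.

Request:
move_arm --grip '[0, 0, 0, 0, 0, 0, 0, 0]' --pt "0 0 -1" --pt "0 0 -2" --pt "0 0 -3" --pt "0 -1 -4" --pt "0 -1 -5" --pt "0 -1 -6" --pt "0 -1 -7" --pt "0 -1 -8" --twist '[0, 0, 0, 0, 0, 0, 0, 0]'

```text
time: 11.83
tcp_pos: [639.7, -178.1, 187.8]
tool_rot: [-1.553, -0.283, 0.282]
contact_force: [1.5, -0.1, 4.5]
width: 0.3
```

Request:
move_arm --grip '[0, 0, 0, 0, 0, 0, 0, 0]' --pt "0 0 -1" --pt "0 0 -2" --pt "0 0 -3" --pt "0 0 -4" --pt "0 0 -5" --pt "0 0 -6" --pt "0 0 -7" --pt "0 0 -8" --twist '[0, 0, 0, 0, 0, 0, 0, 0]'

```text
time: 12.5
tcp_pos: [639.1, -178.3, 179.6]
tool_rot: [-1.553, -0.282, 0.282]
contact_force: [1.4, -2.8, 4.4]
width: 0.8
```

```bash
python3 st.py 11 548 68
```

```text
12.5 [ 639.1 -178.3  179.6] [ 1.41 -2.84  4.36] 0.8
110.60073854177266
out -119.58247454032404 side -0.7808556484984307
scene (((550.7579345703125, 77.03897094726562), (79.13361358642578, 143.04869079589844), 23.59247589111328), 606)
top (((552.5921630859375, 77.94637298583984), (66.22145080566406, 132.65850830078125), 24.139535903930664), 693)
```

View pics/z_scene11.png

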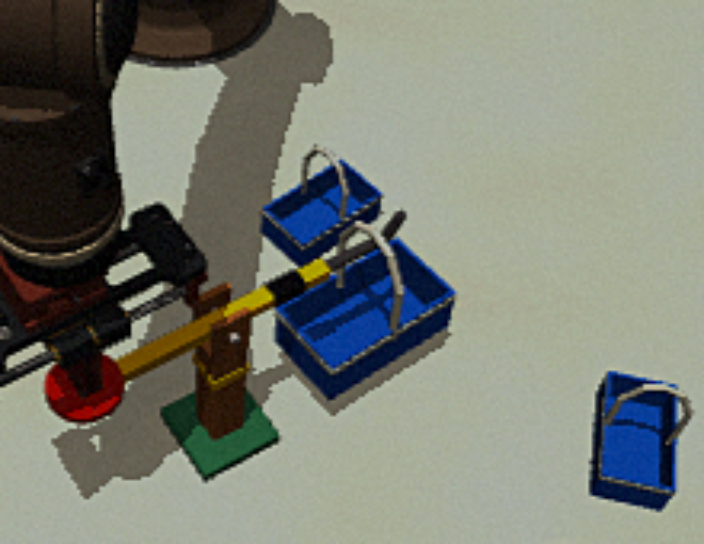

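```bash
cat > lev.py <<'E'
from b import *
import sys
d=np.array([-np.sin(np.radians(20.5)),np.cos(np.radians(20.5))]); e=np.array([d[1],-d[0]])
for n in('scene','top'):
  for k in sys.argv[1:]:
    im=dict(np.load(f'pics/{n}{k}.png.npz')); C=cloud(im); h=cv2.cvtColor(im['pixels'],cv2.COLOR_RGB2HSV)
    D=C-np.array([598,-66,0]); o=D[...,:2]@d; s=D[...,:2]@e
    m=(cv2.inRange(h,(15,120,60),(35,255,255))>0)&(abs(s)<14)&(o>-100)&(o<95)&(C[...,2]>100)&(C[...,2]<260)
    if m.sum()>10:
        p=np.polyfit(o[m],C[...,2][m],1); print(n,k,'arm slope(rad)',round(float(np.arctan(p[0])),3),'n',m.sum(),'z0',p[1].round(1))
    m=(h[...,1]<90)&(h[...,2]>70)&(abs(s)<40)&(o>110)&(o<200)&(C[...,2]>162)&(C[...,2]<215)
    if m.sum(): print('   handle out',np.percentile(o[m],[5,50,95]).round(0),'side',s[m].mean().round(1),'z',np.percentile(C[...,2][m],[5,95]).round(0),m.sum())
    b=(seg(im,'blue')>0)&(abs(s)<60)&(o>60)&(o<240)
    if b.sum(): print('   blue z',np.percentile(C[...,2][b],[2,50,98]).round(0))
    # rim z vs out
    rim=b&(C[...,2]>np.percentile(C[...,2][b],98)-25); 
E
python3 lev.py 4 8 11
```

```text
scene 4 arm slope(rad) -0.469 n 259 z0 175.1
   blue z [ 7. 12. 58.]
scene 8 arm slope(rad) -0.476 n 263 z0 175.0
   blue z [ 0. 11. 51.]
scene 11 arm slope(rad) 0.01 n 351 z0 175.8
   handle out [145. 149. 154.] side 5.7 z [166. 186.] 67
   blue z [44. 60. 97.]
top 4 arm slope(rad) -0.474 n 289 z0 178.8
   blue z [  3.  10. 114.]
top 8 arm slope(rad) -0.489 n 92 z0 178.9
   blue z [ -3.   4. 106.]
top 11 arm slope(rad) 0.008 n 143 z0 178.3
   handle out [145. 149. 153.] side -2.6 z [166. 188.] 51
   blue z [ 42.  49. 103.]
```

The arm is level (0.01 rad) and the basket underside is about 40 mm clear of the shelf. Now I'll withdraw upward and let the basket settle.

Request:
move_arm --grip '[0, 0, 0, 0, 0, 0, 0, 0]' --pt "0 0 2" --pt "0 0 6" --pt "0 0 15" --pt "0 0 35" --pt "0 0 65" --pt "0 0 100" --pt "0 0 120" --pt "0 0 120" --twist '[0, 0, 0, 0, 0, 0, 0, 0]'

```text
time: 13.27
tcp_pos: [640.9, -178.1, 305.7]
tool_rot: [-1.555, -0.288, 0.277]
contact_force: [-0.1, -0.2, -0.2]
width: 0.5
```

Request:
move_arm --grip '[0, 0, 0, 0, 0, 0, 0, 0]' --pt "0 0 0" --pt "0 0 0" --pt "0 0 0" --pt "0 0 0" --pt "0 0 0" --pt "0 0 0" --pt "0 0 0" --pt "0 0 0" --twist '[0, 0, 0, 0, 0, 0, 0, 0]'

```text
time: 13.93
tcp_pos: [639.3, -177.8, 299.4]
tool_rot: [-1.552, -0.282, 0.283]
contact_force: [0.4, -0.5, 0.2]
width: 0.7
```

```bash
python3 st.py 12 550 77; for i in 13 14 15 16 17; do python3 st.py $i 550 77|grep -E scene; done;  python3 lev.py 12 17; python3 - <<'E'
from m import *
for n in('scene','top'):
    a=np.load(f'pics/{n[0]}0.png.npz');b=np.load(f'pics/{n}17.png.npz')
    for nm,k,x in(('truck','red',None),):
        pass
    d=cv2.absdiff(a['pixels'],b['pixels']).max(2)
    if n=='scene': print('truck/suv/clip diff',(d[180:255,105:150]>40).sum(),(d[165:210,165:190]>40).sum(),(d[238:268,150:178]>40).sum())
E
```

```text
13.9333 [ 639.3 -177.8  299.4] [ 0.38 -0.5   0.25] 0.7
110.62647703316865
out -119.1354066112346 side -0.4822106475448034
scene (((549.9949340820312, 75.14244079589844), (78.6983642578125, 140.72337341308594), 24.859506607055664), 626)
top (((552.4256591796875, 77.07479095458984), (64.88766479492188, 132.67372131347656), 24.43671989440918), 693)
scene (((549.5938720703125, 75.42935943603516), (78.85089111328125, 140.83047485351562), 24.376604080200195), 603)
scene (((550.0703125, 74.5967025756836), (79.13855743408203, 142.04287719726562), 24.395124435424805), 603)
scene (((549.46240234375, 75.1151351928711), (80.02608489990234, 141.2972412109375), 23.800630569458008), 606)
scene (((549.1583251953125, 74.65263366699219), (80.96920776367188, 139.9964141845703), 24.69161033630371), 611)
scene (((548.5977783203125, 75.84571075439453), (79.62261962890625, 141.5519561767578), 24.971946716308594), 620)
scene 12 arm slope(rad) 0.012 n 385 z0 174.8
   handle out [145. 149. 162.] side 4.5 z [167. 188.] 68
   blue z [45. 60. 97.]
scene 17 arm slope(rad) 0.012 n 386 z0 174.8
   handle out [144. 149. 157.] side 4.7 z [164. 187.] 67
   blue z [45. 59. 96.]
top 12 arm slope(rad) 0.005 n 131 z0 178.4
   handle out [145. 149. 153.] side -3.2 z [166. 188.] 54
   blue z [ 42.  49. 102.]
top 17 arm slope(rad) -0.003 n 130 z0 178.8
   handle out [145. 149. 153.] side -3.7 z [168. 186.] 53
   blue z [ 43.  49. 101.]
truck/suv/clip diff 0 272 0
```

View pics/scene17.png

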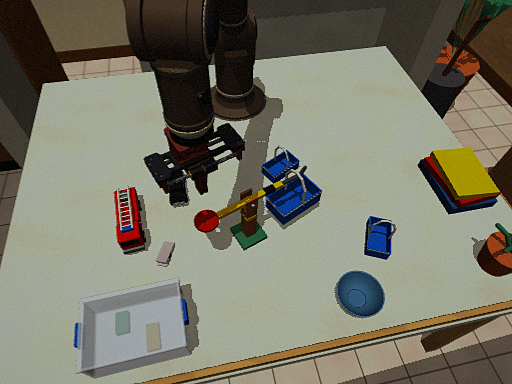

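View pics/z_scene17.png

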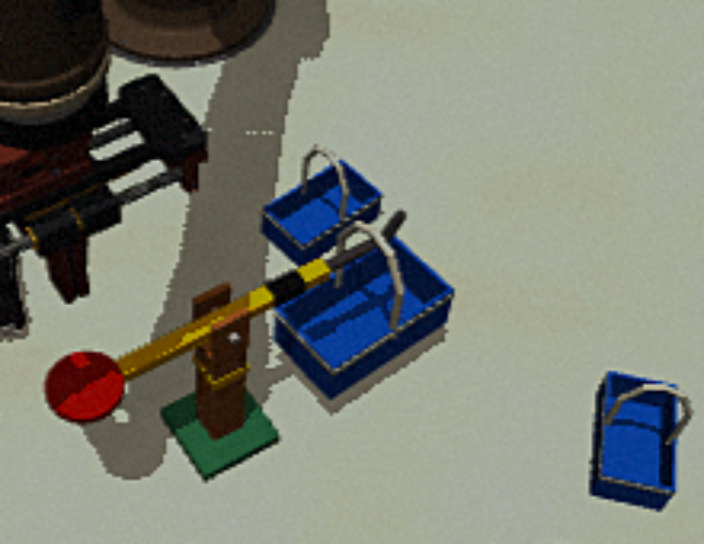

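The arm is level, and the basket hangs still with its shadow clear below it (crop 340,400). The car is hidden here by the gripper, so I'll check it in the top view.

Request:
move_arm --grip '[0, 0, 0, 0, 0, 0, 0, 0]' --pt "0 0 10" --pt "0 0 30" --pt "0 0 50" --pt "0 0 60" --pt "0 0 60" --pt "0 0 60" --pt "0 0 60" --pt "0 0 60" --twist '[0, 0, 0, 0, 0, 0, 0, 0]'

```text
time: 15.2
tcp_pos: [638.9, -177.6, 358.3]
tool_rot: [-1.551, -0.281, 0.284]
contact_force: [0.3, -0.3, 0.2]
width: 0.2
```

```bash
python3 st.py 20 550 77; python3 lev.py 20; python3 - <<'E'
from m import *
a=np.load('pics/t0.png.npz');b=np.load('pics/top20.png.npz')
for im in(a,b):
    C=cloud(im); v=im['pixels'].max(2)
    m=(v<60); m[:220]=0; m[270:]=0; m[:,:300]=0; m[:,335:]=0
    print('suv px',np.argwhere(m).mean(0),m.sum())
E
```

```text
15.2 [ 638.9 -177.6  358.3] [ 0.28 -0.3   0.2 ] 0.2
110.62948995243154
out -118.84033792551084 side -0.7944398328255824
scene (((549.7036743164062, 75.10643768310547), (78.75725555419922, 140.1666259765625), 23.9273738861084), 607)
top (((551.8231201171875, 77.0307846069336), (65.18534851074219, 132.23953247070312), 25.137144088745117), 684)
scene 20 arm slope(rad) 0.01 n 370 z0 174.7
   handle out [144. 149. 155.] side 4.6 z [166. 186.] 63
   blue z [45. 60. 97.]
top 20 arm slope(rad) 0.017 n 121 z0 177.5
   handle out [145. 149. 153.] side -4.1 z [167. 187.] 55
   blue z [ 42.  49. 100.]
suv px [245.19941776 316.41484716] 687
suv px [244.85930408 316.29652042] 661
```

View pics/top20.png

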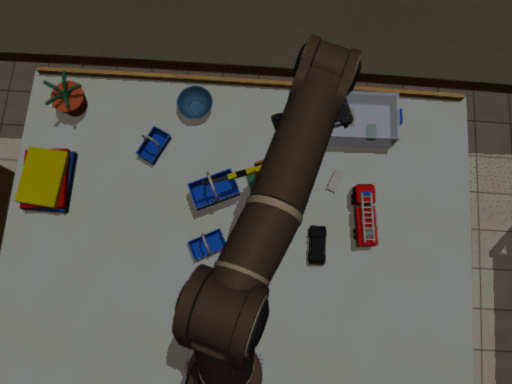

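The top view shows the basket hanging at (213,190) and the car (317,245), truck (365,215) and clip (335,180) where they started. Handing in.

```bash
python3 -c "
from cell import ticket
print(ticket.job_done())"
```

```text
the job is handed in; nothing more can be done
None
```

The basket is hanging from the hook by its handle, the signal arm is about level, and I handed the job in at about 15 s. I gripped the handle from above and moved the basket in, lifted a few millimetres, until the hook was under the handle. Then I set it down, released it, and pressed the red pad slowly along its arc to level before withdrawing upward.

**Last checks that passed**
- **Arm angle:** the arm is within about 0.02 rad of level in both camera views.
- **Basket:** its underside is about 40 mm above the shelf. It was steady to about 1–2 mm over the last second or so, and the robot was touching nothing.
- **Bystanders:** the truck and clip are unchanged in the scene view. The car was hidden there by the gripper, but in the top view it has not moved.

**Slight disagreement:** the handle bar measures about 149 mm from the post axis, roughly 9 mm inside the nominal 158 mm seat. It is still inside the upturned end and did not move.

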